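# Shut the purge-gas valve under the sliding cover

### The job

With the fingertips only, push the metal cover of the grey gas-valve box along its guides all the way to the other end of the box, until it stops, so that the two valve handles are uncovered. Then push the handle that ends in a round disc clockwise until it is fully shut against its stop, leave the plain straight handle as it is, and move clear. Do not lift the cover, and leave the bottle, screwdriver and cup alone.

Things in the scene. Friction and masses are not known exactly. Their poses are not given: they have to be found in the camera images.
- box: Grey fixed valve box, 176 mm (its x) by 480 mm (its y) by 80 mm high; origin at the centre of its underside. Its +y half is an open well, clear inside from x -70 to +70 mm and y 0 to +230 mm, floor 21 mm above the bench; its -y half is a closed deck. Lips 8 mm high round the top guide and stop the cover, which lies on top, hides the well at the start and slides along the box's y, from +y to -y.
- cover_grip (a point): Centre of the black grip bar on the middle of the cover: 70 mm along x, 12 mm thick along y, from 85 to 109 mm above the bench (this point: 97 mm). In the box's frame its y is about +103 to +120 mm at the start and -121 mm when the cover is fully home against the far stop.
- cover: Loose aluminium cover plate, 0.28 to 0.56 kg, 154 mm (x) by 230 mm (y) by 5 mm, lying flat on the box at 80 to 85 mm above the bench, its axes as the box's within a degree or two, 4 mm play on each side in the guides; origin at the centre of its underside. Sliding it takes some 2 to 7 N.
- marked_lever (a joint): Angle (rad) of the steel valve handle with the round disc end. 0 = fully open, handle pointing along the box's -x; it turns clockwise seen from above to 1.571 = fully shut against its stop, handle pointing along the box's +y. Starts at 0 to 0.3. It stays where it is left; about 0.12 N m (3 N at the disc) turns it.
- marked_pivot (a point): Turning axis of the disc-ended handle at its mid-height, 58 mm above the bench. Handle: bar 12 mm wide and 12 mm thick (52 to 64 mm above the bench), hub of 11 mm radius, ending in a flat disc of 30 mm diameter, same thickness, centred 45 mm from the pivot (tip 60 mm). The two pivots lie in the well at box-frame x +35 mm, y +60 and +155 mm; which handle is at which place changes.
- marked_end (a point): Centre of the disc at the end of the marked handle, 45 mm from its pivot; turns with the handle.
- plain_lever (a joint): Angle (rad) of the other valve's handle, same senses and values as the marked one, starts at 0 to 0.3; to be left as it is.
- plain_end (a point): Point on the plain handle 45 mm from its pivot. This handle is a straight steel bar, 60 mm from pivot to its square end, 12 mm wide, 12 mm thick, same height as the other.
- bottle: Amber glass jar with black cap, 48 mm diameter, 95 mm high, standing loose on the bench on the robot's side of the box; origin at the centre of its underside. Bystander.
- driver: Screwdriver about 170 mm long lying loose on the bench on the robot's side of the box, roughly along the box; origin about its middle. Bystander.
- cup: White cup, 64 mm wide at the rim, 60 mm high, standing loose on the bench beyond the box; origin at the centre of its underside. Bystander.

How it is judged:
On the way, in this order (a step that is already met when the one before it is completed fails the run):
1. the cover has been slid to the far end of the box, the marked handle still open (y of cover_grip in the frame of box below -0.095 m and value of joint marked_lever below 1.2 rad), for 0.2 s.
2. the disc-ended handle is pushed shut (value of joint marked_lever above 1.45 rad), for 0.2 s.
At the end, for the whole second after the job is handed in: The cover lies flat in its guides within about 25 mm of the far stop, the disc-ended handle is within 0.12 rad (7 degrees) of its shut stop and still, the end of the plain handle is within 12 mm of where it was, and the bottle, screwdriver and cup are within 30 mm of where they were (y of cover_grip in the frame of box below -0.095 m and value of joint marked_lever above 1.45 rad and linear speed of cover below 0.01 m/s and velocity of joint marked_lever between -0.05 and 0.05 rad/s and height (world z) of cover_grip below 0.103 m and angle between cover_grip's own z axis and vertical below 0.05 rad and distance of plain_end from where it was at the start of the episode below 0.012 m and distance of each of bottle, driver, cup from where it was at the start of the episode below 0.03 m); the robot touches nothing.
It fails at once if the cover is lifted (10 mm) or tipped (0.12 rad) (height (world z) of cover_grip above 0.107 m or angle between cover_grip's own z axis and vertical above 0.12 rad).
It fails at once if the plain handle is moved by more than 12 mm at its end (distance of plain_end from where it was at the start of the episode above 0.012 m).
It fails at once if the bottle, screwdriver or cup is moved by more than 30 mm (distance of any of bottle, driver, cup from where it was at the start of the episode above 0.03 m).
It also fails if it takes over 48 s, if anything falls off the work surface, if the arm or the gripper's body presses on something with over 40 N, if the wrist force passes 120 N, or if a joint passes its speed limit or range.

### The arm

A 7-joint arm with a two-finger parallel gripper is mounted at the origin on the work surface. World frame = base frame: x ahead of the robot, y to its left, z up, the work surface at z = 0. Lengths are in m, angles in rad, forces in N, time in s.
With the tool pointing down it reaches from about 0.425 to 0.925 m from the base axis. Payload 6.8 kg.
Tool frame: the origin (TCP) lies at the very end of the fingers, on their centre line; the grasp point (between the pads) lies 19 mm behind it; z points along the fingers, y is the line along which they close (so a half turn about z gives the same grasp; the last joint's range is limited). The gripper opens to 85 mm and grips with 20 to 120 N. Pads are 22 mm wide; open, the fingers measure 114 mm over their backs; the gripper's body (76 mm by 85 mm) begins 54 mm behind the grasp point. The pads swing forward as they close: fully open they stand 13 mm farther back than shut.
Start: joints at [1.126, 0.477, 0.022, 1.555, -0.011, 1.109, -0.083], TCP at [0.223, -0.637, 0.231] pointing down, gripper open.
Joint ranges: [-2.96, 2.96], [-0.34, 2.1], [-1.41, 1.46], [0.24, 2.44], [-1.37, 4.51], [0.17, 1.92], [-2.96, 2.96]. Speed limits (rad/s): [2.39, 2.39, 3.14, 3.14, 3.14, 3.14, 3.14].

### API

Orientations are given as a rotation vector (axis times angle).
In Python, from bench import r gives the robot as it stands.
- The arm moves only by the tool play_rows, never from a script. Its argument "targets" is text: rows parted by semicolons, each of 5 numbers parted by spaces: the closure, from -1 (fully open) to 1 (shut), then the shift along the tool's x, y, z in m, then the turn about the tool's z in rad. In form: gripper dx dy dz spin; .... A call has 1 to 8 rows; each row is the pose to reach, as a shift and turn from the pose commanded when the call began, along the tool's axes at that moment; what a row does not reach only later rows make up. A row lasts 1/12 s, in which the tool goes at most 41.7 mm and 7.16 degrees, less where a joint would pass 70% of its speed; a pose out of reach is approached as far as the arm can. A call with a gripper value outside its range is refused whole. The fingers move at their own pace and stop on an object; "squeeze" is the grip in N (left out, the last holds). Time passes only in rows, so rows that repeat a pose let the fingers close. It gives the time, the measured TCP pose, the force, the opening and the grip force at its end, in the units of the state.
- r.get_obs(): the state, without advancing time (a new reading comes with each control period).
- r.grab_frame(name): name is "side" or "top"; returns the picture (400x640x3 uint8, red, green, blue); there is no depth.
- r.camera_info(name): a dict with "fov_y" (degrees; the focal length in pixels is half the picture's height over the tangent of half this angle, whatever the lens; pixels are square), "cx", "cy" (the principal point, pixels), "position" and "rotation" of the camera in the world. Camera axes: x right, y down, z forward; pixel columns grow to the right and rows downward; lengths in m; the calibration is good to about 2 mm. A picture is of the moment at which its call begins. camera_info takes no time and is no camera call.
- r.hand_in(): hands the job in; it is judged then, once.
The state is a dict: "clock": time; "joints": joint angles; "qvel": joint speeds; "tau": joint torques, N m; "tcp_pos": TCP position; "orientation": TCP orientation; "contact_force": force on the tool from outside, world axes, zero at the start; "moment": the same for the moment, N m; "grip_width": finger opening in m; "gripper_force": force on a finger pad.
Only numpy, scipy, OpenCV 4.12 (cv2) and the standard library are available. Lean on these libraries where they do the work, as an engineer would, in place of code of your own. Each camera call takes 0.05 s, during which the arm holds its last target. There are 200 camera calls.

## Working session

There is one attempt and no reset: what is moved stays moved. The work goes in short steps, Python scripts to look and compute and a tool call to move; the robot and the scene stay as the last step left them, time stands still between calls to the robot, and variables do not carry over. Pictures are saved under pics/ and viewed, at most 10 in all, crops included, and the job is handed in when it is done.

Besides the shell and the picture viewer there is one more tool, called after "Request:" as name(argument=value, ...), one argument or row to a line, values as JSON. play_rows: Moves the arm, as the interface text tells. Its arguments: {"type":"object","properties":{"targets":{"type":"string"},"squeeze":{"type":"number"}},"required":["targets"]}

```bash
mkdir -p pics; python3 - <<'E'
from bench import r
import cv2
o=r.get_obs()
for k in("clock","tcp_pos","orientation","grip_width","contact_force"):print(k,o[k])
for n in("top","side"):
    c=r.camera_info(n);print(n,c)
    cv2.imwrite(f"pics/{n}0.png",r.grab_frame(n)[:,:,::-1])
E
```

```text
clock 0.0
tcp_pos [ 0.22286744 -0.63650979  0.23030592]
orientation [-3.09535913e+00 -5.26326279e-01  6.82870221e-04]
grip_width 0.08549127012288107
contact_force [-0.40946894 -0.39366825  0.29960001]
top {'fov_y': 49.83763573410014, 'cx': 319.3938760372721, 'cy': 202.6716452357068, 'position': array([0.47409973, 0.03148237, 0.85604043]), 'rotation': array([-2.18603757,  2.1663589 , -0.17790956])}
side {'fov_y': 46.152019020557006, 'cx': 317.78042392443155, 'cy': 194.76830638302056, 'position': array([0.19888566, 0.6659257 , 0.65938879]), 'rotation': array([-0.61456737,  2.55379987, -1.26129426])}
```

View pics/top0.png

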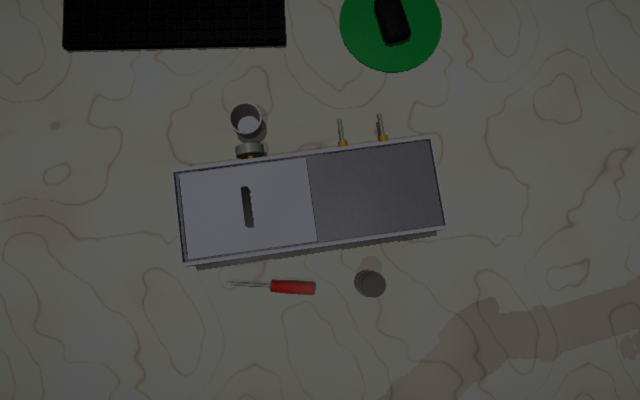

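View pics/side0.png

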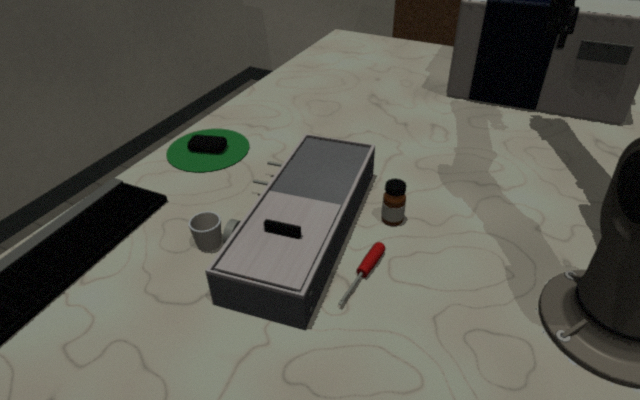

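Top view: cover at image left with its grip at about (247,206); box rim corners at about (175,172), (431,138), (444,228), (185,264). The driver and bottle are below the box, the cup above it.

```bash
cat > h.py <<'E'
from bench import r
import numpy as np, cv2
from scipy.spatial.transform import Rotation as R
def K(n):
    c=r.camera_info(n);f=200/np.tan(np.radians(c["fov_y"]/2));return c,f,R.from_rotvec(c["rotation"]).as_matrix()
def back(n,u,v,z):
    c,f,M=K(n);d=M@np.array([(u-c["cx"])/f,(v-c["cy"])/f,1]);return c["position"]+d*(z-c["position"][2])/d[2]
def proj(n,p):
    c,f,M=K(n);q=M.T@(np.asarray(p)-c["position"]);return np.array([c["cx"]+f*q[0]/q[2],c["cy"]+f*q[1]/q[2]])
E
python3 - <<'E'
from h import *
# refine: fit box pose to rim outer corners
px=[(175,172),(431,138),(444,228),(185,264)]
P=np.array([back("top",u,v,.088) for u,v in px]);print(P.round(4))
print([np.linalg.norm(P[i]-P[(i+1)%4]).round(3) for i in range(4)])
c=P.mean(0)
ey=(P[0]+P[3]-P[1]-P[2]);yaw=np.arctan2(-ey[0],ey[1]);print("centre",c,"yaw",yaw)
g=back("top",247,206,.109);print("grip",g)
Rm=np.array([[np.cos(yaw),-np.sin(yaw)],[np.sin(yaw),np.cos(yaw)]])
print("grip in box",Rm.T@(g-c)[:2])
for n,p,z in(("bottle",(370,283),.095),("drv",(272,285),.01),("cup",(246,120),.06)):
    w=back("top",*p,z);print(n,w.round(3),(Rm.T@(w-c)[:2]).round(3))
from cv2 import imread
im=imread("pics/top0.png")
cv2.imwrite("pics/crop0.png",cv2.resize(im[120:280,160:460]*1,None,fx=2.6,fy=2.6,interpolation=cv2.INTER_CUBIC))
o=r.get_obs();print(R.from_rotvec(o["orientation"]).as_matrix().round(3))
E
```

```text
[[ 0.6218  0.2601  0.088 ]
 [ 0.6926 -0.2052  0.088 ]
 [ 0.5259 -0.2247  0.088 ]
 [ 0.4588  0.2351  0.088 ]]
[np.float64(0.471), np.float64(0.168), np.float64(0.465), np.float64(0.165)]
centre [0.57477208 0.01633595 0.088     ] yaw 0.14797968187970836
grip [0.55954791 0.1275951  0.109     ]
grip in box [0.00134628 0.11228786]
bottle [ 0.428 -0.088  0.095] [-0.161 -0.082]
drv [0.418 0.088 0.01 ] [-0.144  0.094]
cup [0.729 0.14  0.06 ] [0.171 0.1  ]
[[ 0.944  0.33  -0.001]
 [ 0.33  -0.944  0.002]
 [-0.    -0.002 -1.   ]]
```

View pics/crop0.png

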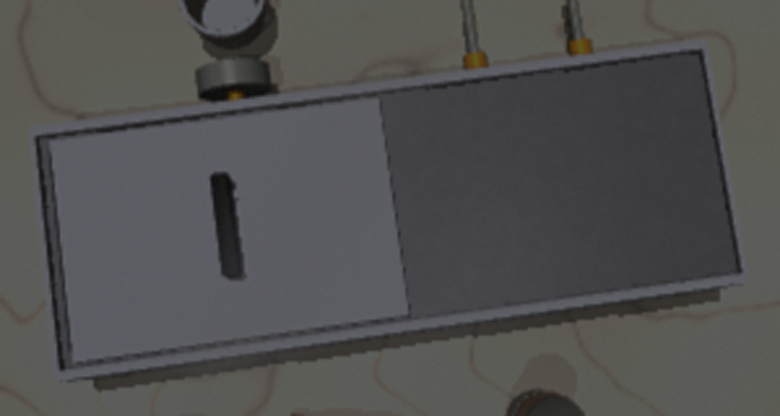

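```bash
cat >> h.py <<'E'
px=[(173.8,171.2),(430.8,137.3),(445.4,226.5),(183,265)]
_P=np.array([back("top",u,v,.088) for u,v in px])
C=_P.mean(0)[:2]; _e=_P[0]+_P[3]-_P[1]-_P[2]; YAW=np.arctan2(-_e[0],_e[1])
B=np.array([[np.cos(YAW),-np.sin(YAW)],[np.sin(YAW),np.cos(YAW)]])
def w(x,y,z): return np.r_[C+B@[x,y],z]
def box(p): return np.r_[B.T@(np.asarray(p)[:2]-C),p[2]]
def state():
    o=r.get_obs();M=R.from_rotvec(o["orientation"]).as_matrix()
    yaw=np.arctan2(M[1,0],M[0,0]);print("t",round(o["clock"],2),"tcp box",box(o["tcp_pos"]).round(4),"F",np.round(o["contact_force"],1),"w",round(o["grip_width"],4),"spin to box",round(yaw-YAW,4))
    return o,M
def shift(*pts):
    o,M=state()
    for p in pts: print(p,(M.T@(w(*p)-o["tcp_pos"])).round(4))
E
python3 - <<'E'
from h import *
print([np.linalg.norm(_P[i]-_P[(i+1)%4]).round(3) for i in range(4)] if '_P' in globals() else '',C,YAW)
print("grip",box(back("top",247.3,206.7,.109)))
shift((0.0,-.1,.2),(0,.16,.2))
E
```

```text
[0.57570731 0.01715106] 0.15134857419488074
grip [-0.00060926  0.11125691  0.109     ]
t 0.1 tcp box [-0.4473 -0.5931  0.2304] F [ 1.1 -0.  -0.2] w 0.0855 spin to box 0.1855
(0.0, -0.1, 0.2) [ 0.5306 -0.4021  0.031 ]
(0, 0.16, 0.2) [ 0.5785 -0.6576  0.0315]
```

Request:
play_rows(
  targets="1 0.033 -0.025 0.0 0.1; 1 0.066 -0.05 0.0 0.185; 1 0.1 -0.075 0.0 0.185; 1 0.133 -0.1 0.0 0.185; 1 0.166 -0.126 0.0 0.185; 1 0.2 -0.15 0.0 0.185; 1 0.233 -0.176 0 0.185; 1 0.265 -0.2 0 0.185",
  squeeze=60,
)

```text
clock: 0.77
tcp_pos: [0.4076, -0.3586, 0.2311]
orientation: [-3.132, -0.238, 0.001]
contact_force: [-0.1, -0.8, -0.6]
grip_width: -0.0002
gripper_force: 0.0
```

```bash
python3 -c "
from h import *
shift((0.0,-.1,.2),(0,.16,.2))"
```

```text
t 0.77 tcp box [-0.2228 -0.3461  0.2311] F [-0.1 -0.8 -0.6] w -0.0002 spin to box 0.0006
(0.0, -0.1, 0.2) [ 0.223  -0.246   0.0311]
(0, 0.16, 0.2) [ 0.2231 -0.506   0.0312]
```

Request:
play_rows(
  targets="1 0.02 -0.035 0 0; 1 0.04 -0.07 0 0; 1 0.06 -0.105 0 0; 1 0.08 -0.14 0 0; 1 0.1 -0.175 0 0; 1 0.12 -0.21 0 0; 1 0.14 -0.245 0 0; 1 0.156 -0.28 0 0",
)

```text
clock: 1.43
tcp_pos: [0.5195, -0.0583, 0.2312]
orientation: [-3.132, -0.238, -0.0]
contact_force: [0.6, -0.6, -0.3]
grip_width: 0.0002
gripper_force: 0.0
```

Request:
play_rows(
  targets="1 0.01 -0.033 0 0; 1 0.02 -0.066 0 0; 1 0.03 -0.1 0.01 0; 1 0.04 -0.135 0.02 0; 1 0.053 -0.17 0.03 0; 1 0.067 -0.205 0.05 0; 1 0.067 -0.227 0.08 0; 1 0.067 -0.227 0.08 0",
)

```text
clock: 2.1
tcp_pos: [0.5465, 0.18, 0.1461]
orientation: [-3.13, -0.251, 0.012]
contact_force: [-1.8, 0.2, -0.5]
grip_width: -0.0001
gripper_force: 0.0
```

```bash
python3 -c "
from h import *
shift((0,.16,.092))
im=r.grab_frame('top')
print(proj('top',w(0,.16,.15)))
cv2.imwrite('pics/a.png',cv2.resize(im[100:300,150:450,::-1],None,fx=2.6,fy=2.6))
"
```

```text
t 2.1 tcp box [-0.0043  0.1654  0.1461] F [-1.8  0.2 -0.5] w -0.0001 spin to box 0.0088
(0, 0.16, 0.092) [0.0047 0.0056 0.0541]
[214.34759126 207.62708736]
```

View pics/a.png

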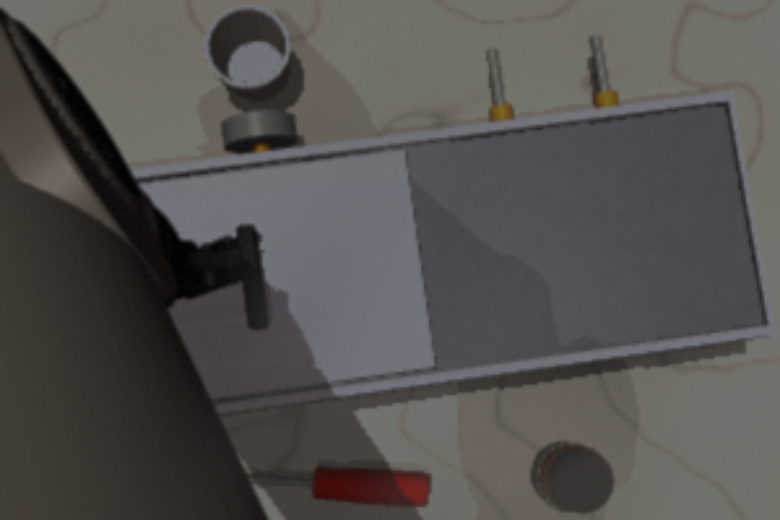

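Fingers stand above the cover on the +y side of the grip (grip at about crop (255,280)); the dark patch between them is probably the fingers' shadow. I'll descend there.

Request:
play_rows(
  targets="1 0.003 0.004 0.015 0.009; 1 0.004 0.004 0.03 0.009; 1 0.004 0.004 0.045 0.009; 1 0.004 0.004 0.053 0.009; 1 0.004 0.004 0.053 0.009; 1 0.004 0.004 0.053 0.009",
)

```text
clock: 2.65
tcp_pos: [0.5557, 0.17, 0.0987]
orientation: [3.133, 0.222, -0.0]
contact_force: [0.4, -0.0, -0.2]
grip_width: -0.0003
gripper_force: 0.0
```

```bash
python3 -c "
from h import *
shift((0,.12,.092),(0,-.1,.092))"
```

```text
t 2.65 tcp box [0.0033 0.1541 0.0987] F [ 0.4 -0.  -0.2] w -0.0003 spin to box -0.0096
(0, 0.12, 0.092) [-0.0029  0.0342  0.0067]
(0, -0.1, 0.092) [-0.0008  0.2542  0.0068]
```

Request:
play_rows(
  targets="1 -0.002 0.01 0.005 -0.009; 1 -0.003 0.02 0.006 -0.009; 1 -0.003 0.03 0.006 -0.009; 1 -0.003 0.035 0.006 -0.009; 1 -0.003 0.04 0.006 -0.009; 1 -0.003 0.05 0.006 -0.009; 1 -0.003 0.06 0.006 -0.009; 1 -0.003 0.07 0.006 -0.009",
)

```text
clock: 3.32
tcp_pos: [0.5628, 0.1005, 0.0926]
orientation: [-3.132, -0.239, -0.001]
contact_force: [-0.4, 4.3, 1.1]
grip_width: -0.0001
gripper_force: 1.6
```

```bash
python3 -c "
from h import *
shift((0,-.1,.092))"
```

```text
t 3.32 tcp box [-0.0002  0.0843  0.0926] F [-0.4  4.3  1.1] w -0.0001 spin to box 0.0008
(0, -0.1, 0.092) [1.000e-04 1.843e-01 5.000e-04]
```

Request:
play_rows(
  targets="1 0 0.013 0 0; 1 0 0.026 0 0; 1 0 0.039 0 0; 1 0 0.052 0 0; 1 0 0.065 0 0; 1 0 0.078 0 0; 1 0 0.091 0 0; 1 0 0.104 0 0",
)

```text
clock: 3.98
tcp_pos: [0.5783, -0.0029, 0.0924]
orientation: [-3.132, -0.238, -0.0]
contact_force: [-0.8, 5.0, 2.5]
grip_width: -0.0001
gripper_force: 2.5
```

Request:
play_rows(
  targets="1 0 0.012 0 0; 1 0 0.024 0 0; 1 0 0.035 0 0; 1 0 0.044 0 0; 1 0 0.052 0 0; 1 0 0.058 0 0; 1 0 0.063 0 0; 1 0 0.066 0 0",
)

```text
clock: 4.65
tcp_pos: [0.5881, -0.0676, 0.0922]
orientation: [3.132, 0.238, -0.0]
contact_force: [-0.6, 3.6, 2.8]
grip_width: 0.0001
gripper_force: 2.2
```

```bash
python3 -c "
from h import *
shift((0,-.1,.092))"
```

```text
t 4.65 tcp box [-0.0005 -0.0856  0.0922] F [-0.6  3.6  2.8] w 0.0001 spin to box 0.0002
(0, -0.1, 0.092) [0.0005 0.0144 0.0002]
```

Request:
play_rows(
  targets="1 0 0.004 0 0; 1 0 0.008 0 0; 1 0 0.011 0 0; 1 0 0.014 0 0; 1 0 0.016 0 0; 1 0 0.018 0 0; 1 0 0.018 0 0",
)

```text
clock: 5.23
tcp_pos: [0.5923, -0.0813, 0.0923]
orientation: [-3.128, -0.242, -0.005]
contact_force: [4.2, 10.3, -2.3]
grip_width: 0.0
gripper_force: 5.0
```

```bash
python3 -c "
from h import *
shift((0,-.1,.092))
im=r.grab_frame('top')
cv2.imwrite('pics/b.png',cv2.resize(im[100:300,150:450,::-1],None,fx=2.6,fy=2.6))
"
```

```text
t 5.23 tcp box [ 0.0016 -0.0999  0.0923] F [ 4.2 10.3 -2.3] w 0.0 spin to box 0.0031
(0, -0.1, 0.092) [-0.0016  0.0001  0.0003]
```

View pics/b.png

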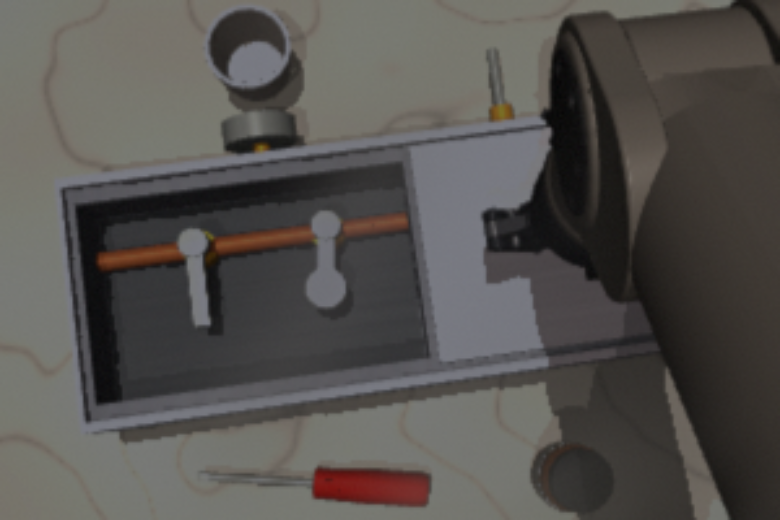

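The cover is home. The well is open: disc handle is the right one, pivot at crop (327,224) and disc at (326,289); the plain one has its pivot at (194,242) and end at (202,325).

```bash
python3 -c "
from h import *
for n,(u,v) in dict(mp=(327,224),md=(326,289),pp=(194,242),pe=(202,325)).items(): print(n,box(back('top',150+u/2.6,100+v/2.6,.064)).round(4))
shift((-.01,.025,.15))"
```

```text
mp [0.036  0.0594 0.064 ]
md [-0.0101  0.0663  0.064 ]
pp [0.0362 0.1542 0.064 ]
pe [-0.0232  0.1556  0.064 ]
t 5.28 tcp box [ 0.0016 -0.0998  0.0924] F [ 3.  10.3 -1.7] w 0.0001 spin to box 0.0033
(-0.01, 0.025, 0.15) [-0.011  -0.1251 -0.0573]
```

Request:
play_rows(
  targets="1 0 -0.01 0 0; 1 0 -0.02 -0.005 0; 1 -0.001 -0.035 -0.025 0.12; 1 -0.003 -0.055 -0.045 0.24; 1 -0.006 -0.075 -0.06 0.36; 1 -0.009 -0.095 -0.06 0.48; 1 -0.011 -0.11 -0.06 0.6; 1 -0.011 -0.12 -0.06 0.72",
)

```text
clock: 5.95
tcp_pos: [0.5609, 0.0335, 0.153]
orientation: [3.013, -0.887, 0.001]
contact_force: [-0.1, -0.2, -0.7]
grip_width: 0.0006
gripper_force: 0.0
```

Request:
play_rows(
  targets="1 0 0 0 0.12; 1 0 0 0 0.24; 1 0 0 0 0.36; 1 0 0 0 0.48; 1 0 0 0 0.6; 1 0 0 0 0.72; 1 0 0 0 0.84; 1 0 0 0 0.84",
)

```text
clock: 6.62
tcp_pos: [0.5614, 0.0312, 0.1526]
orientation: [2.388, -2.04, 0.0]
contact_force: [0.2, 0.1, -0.2]
grip_width: 0.0001
gripper_force: 0.0
```

```bash
python3 -c "
from h import *
shift((-.009,.021,.05))
print(r.get_obs()['joints'])
im=r.grab_frame('side')
print(proj('side',w(-.009,.021,.05)))
cv2.imwrite('pics/c.png',cv2.resize(im[120:330,180:420,::-1],None,fx=2.6,fy=2.6))
"
```

```text
t 6.62 tcp box [-0.0121  0.0161  0.1526] F [ 0.2  0.1 -0.2] w 0.0001 spin to box -1.5652
(-0.009, 0.021, 0.05) [-0.0049 -0.0031  0.1026]
[-0.49191781  0.4040058   0.41317422  1.92594606 -0.21020283  0.85372646
 -2.95398724]
[307.200435   217.89079631]
```

View pics/c.png

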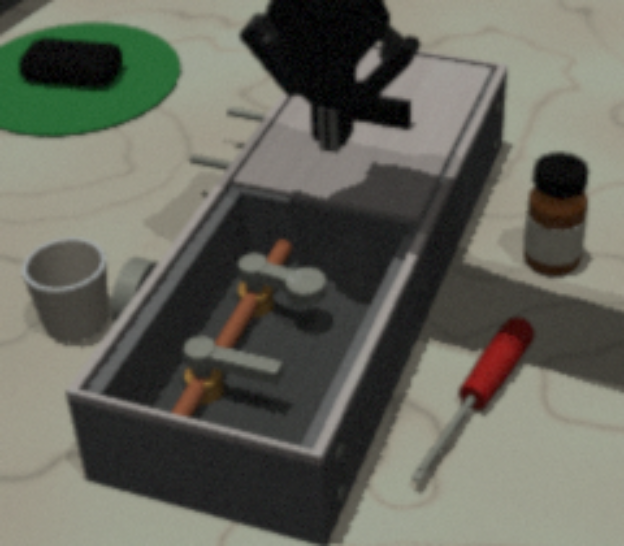

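The gripper stands over the well end, fingers at crop (330,130), all else undisturbed. Joint 7 is at its limit, so I'll take the equivalent half-turned orientation.

Request:
play_rows(
  targets="1 0 0 0 -0.12; 1 0 0 0 -0.24; 1 0 0 0 -0.36; 1 0 0 0 -0.48; 1 0 0 0 -0.6; 1 0 0 0 -0.72; 1 0 0 0 -0.84; 1 0 0 0 -0.96",
)

```text
clock: 7.33
tcp_pos: [0.5616, 0.0316, 0.1526]
orientation: [3.065, -0.688, 0.0]
contact_force: [0.5, 0.3, -0.0]
grip_width: -0.0001
gripper_force: 0.0
```

Request:
play_rows(
  targets="1 0 0 0 -0.12; 1 0 0 0 -0.24; 1 0 0 0 -0.36; 1 0 0 0 -0.48; 1 0 0 0 -0.6; 1 0 0 0 -0.72; 1 0 0 0 -0.84; 1 0 0 0 -0.96",
)

```text
clock: 8.0
tcp_pos: [0.5616, 0.0315, 0.1527]
orientation: [3.036, 0.805, -0.0]
contact_force: [0.2, 0.5, -0.4]
grip_width: 0.0
gripper_force: 0.0
```

Request:
play_rows(
  targets="1 0 0 0 -0.12; 1 0 0 0 -0.24; 1 0 0 0 -0.36; 1 0 0 0 -0.48; 1 0 0 0 -0.6; 1 0 0 0 -0.72; 1 0 0 0 -0.84; 1 0 0 0 -0.96",
)

```text
clock: 8.67
tcp_pos: [0.5617, 0.0315, 0.1527]
orientation: [2.321, 2.116, -0.001]
contact_force: [-0.3, 0.5, 1.0]
grip_width: 0.0003
gripper_force: 0.0
```

Request:
play_rows(
  targets="1 0 0 0 -0.12; 1 0 0 0 -0.24; 1 0 0 0 -0.26; 1 0 0 0 -0.26",
)

```text
clock: 9.0
tcp_pos: [0.5618, 0.0316, 0.1526]
orientation: [2.038, 2.39, -0.0]
contact_force: [0.5, -0.6, 0.9]
grip_width: 0.0004
gripper_force: 0.0
```

```bash
python3 -c "
from h import *
shift((-.009,.022,.05))
print(r.get_obs()['joints'])"
```

```text
t 9.0 tcp box [-0.0116  0.0164  0.1526] F [ 0.5 -0.6  0.9] w 0.0004 spin to box 1.5785
(-0.009, 0.022, 0.05) [0.0057 0.0026 0.1026]
[ 0.06687346  0.40044336 -0.29380266  1.88698532  0.14828388  0.87483138
 -0.14129206]
```

Request:
play_rows(
  targets="1 0.005 0.002 0.015 0; 1 0.006 0.003 0.035 0; 1 0.006 0.003 0.055 0; 1 0.006 0.003 0.075 0; 1 0.006 0.003 0.09 0; 1 0.006 0.003 0.1 0; 1 0.006 0.003 0.102 0; 1 0.006 0.003 0.102 0",
)

```text
clock: 9.67
tcp_pos: [0.5636, 0.0386, 0.05]
orientation: [-2.037, -2.391, 0.001]
contact_force: [-0.6, -0.5, -0.1]
grip_width: -0.0001
gripper_force: 0.0
```

Request:
play_rows(
  targets="1 0.006 0 0 0; 1 0.012 0 0 0; 1 0.018 0 0 0; 1 0.024 0 0 0; 1 0.03 0 0 0; 1 0.036 0 0 0; 1 0.042 0 0 0; 1 0.045 0 0 0",
)

```text
clock: 10.33
tcp_pos: [0.5571, 0.0838, 0.0506]
orientation: [2.035, 2.393, 0.001]
contact_force: [0.6, -3.4, 0.6]
grip_width: 0.0002
gripper_force: 1.4
```

```bash
python3 -c "
from h import *
shift((-.04,.06,.05),(-.04,.092,.05))
im=r.grab_frame('side')
cv2.imwrite('pics/d.png',cv2.resize(im[120:330,180:420,::-1],None,fx=2.6,fy=2.6))
"
```

```text
t 10.33 tcp box [-0.0083  0.0687  0.0506] F [ 0.6 -3.4  0.6] w 0.0002 spin to box 1.5808
(-0.04, 0.06, 0.05) [-0.0084 -0.0317  0.0006]
(-0.04, 0.092, 0.05) [ 0.0236 -0.0314  0.0006]
```

View pics/d.png

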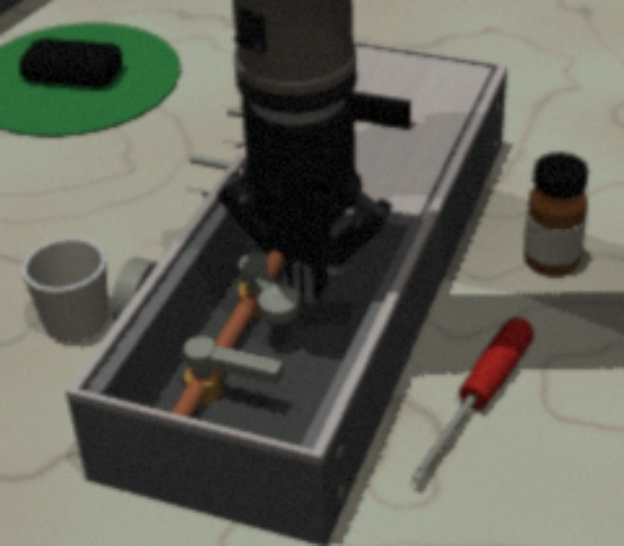

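Disc handle is about halfway (disc at crop (278,305)), plain handle untouched. Now around to its -x side and push +x.

Request:
play_rows(
  targets="1 -0.008 0 0 0; 1 -0.008 -0.01 0 0; 1 -0.008 -0.02 0 0; 1 -0.006 -0.028 0 0; 1 0.005 -0.028 0 0; 1 0.015 -0.028 0 0; 1 0.025 -0.028 0 0; 1 0.025 -0.028 0 0",
)

```text
clock: 11.05
tcp_pos: [0.5249, 0.1074, 0.0506]
orientation: [-2.03, -2.397, -0.004]
contact_force: [-0.2, 0.8, 0.5]
grip_width: -0.0005
gripper_force: 0.0
```

```bash
python3 -c "
from h import *
shift((.005,.105,.05))"
```

```text
t 11.05 tcp box [-0.0366  0.0968  0.0506] F [-0.2  0.8  0.5] w -0.0005 spin to box 1.5848
(0.005, 0.105, 0.05) [0.0076 0.0418 0.0007]
```

Request:
play_rows(
  targets="1 0 0.007 0 0.01; 1 0.001 0.014 0 0.01; 1 0.003 0.02 0 0.01; 1 0.005 0.026 0 0.01; 1 0.006 0.031 0 0.01; 1 0.007 0.036 0 0.01; 1 0.007 0.04 0 0.01; 1 0.007 0.042 0 0.01",
)

```text
clock: 11.72
tcp_pos: [0.5634, 0.1181, 0.0491]
orientation: [-2.043, -2.381, 0.005]
contact_force: [-5.0, 3.7, -0.2]
grip_width: -0.0003
gripper_force: 2.4
```

```bash
python3 -c "
from h import *
shift((.005,.105,.05))"
```

```text
t 11.72 tcp box [0.0031 0.1016 0.0491] F [-5.   3.7 -0.2] w -0.0003 spin to box 1.5716
(0.005, 0.105, 0.05) [ 0.0034  0.0019 -0.0009]
```

Request:
play_rows(
  targets="1 0 0.003 0 0; 1 0 0.005 0 0; 1 0 0.007 0 0; 1 0 0.007 0 0",
)

```text
clock: 12.05
tcp_pos: [0.5709, 0.1183, 0.0493]
orientation: [-2.045, -2.381, 0.004]
contact_force: [-5.9, 2.9, -0.2]
grip_width: 0.0002
gripper_force: 2.3
```

```bash
python3 -c "
from h import *
shift((.005,.105,.05))"
```

```text
t 12.05 tcp box [0.0105 0.1007 0.0493] F [-5.9  2.9 -0.2] w 0.0002 spin to box 1.5706
(0.005, 0.105, 0.05) [ 0.0043 -0.0055 -0.0007]
```

Request:
play_rows(
  targets="1 0 0.002 0 0; 1 0 0.004 0 0; 1 0 0.006 0 0; 1 0 0.006 0 0",
)

```text
clock: 12.38
tcp_pos: [0.5717, 0.1184, 0.0487]
orientation: [-2.041, -2.377, 0.018]
contact_force: [-19.7, 1.0, 10.9]
grip_width: -0.0002
gripper_force: 9.6
```

```bash
python3 -c "
from h import *
shift((.005,.105,.05))
im=r.grab_frame('side')
cv2.imwrite('pics/e.png',cv2.resize(im[170:330,220:380,::-1],None,fx=3.6,fy=3.6))
"
```

```text
t 12.38 tcp box [0.0113 0.1007 0.0487] F [-19.7   1.   10.9] w -0.0002 spin to box 1.5713
(0.005, 0.105, 0.05) [ 0.0043 -0.0063 -0.0012]
```

View pics/e.png

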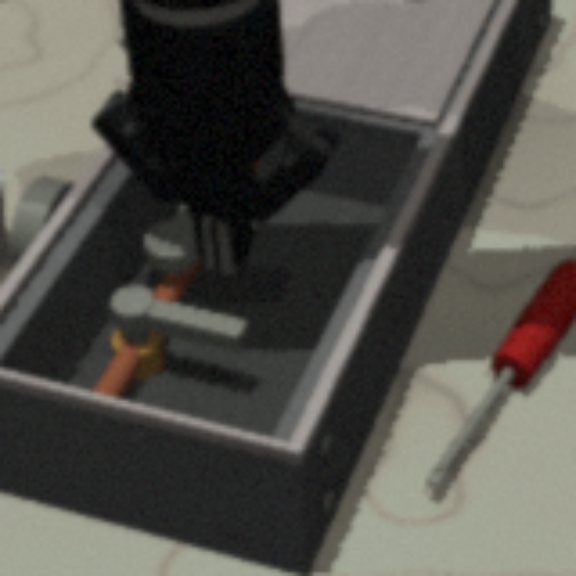

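Disc (crop (168,243)) now points along +y, and the force rise says it is at its stop. Back away and up.

Request:
play_rows(
  targets="1 0 -0.008 0 0; 1 -0.002 -0.018 0 0; 1 -0.003 -0.026 0 0; 1 -0.003 -0.028 -0.03 0; 1 -0.003 -0.028 -0.065 0; 1 -0.003 -0.028 -0.1 0; 1 -0.003 -0.028 -0.14 0; 1 -0.003 -0.028 -0.17 0",
)

```text
clock: 13.1
tcp_pos: [0.552, 0.1112, 0.2238]
orientation: [2.047, 2.38, 0.005]
contact_force: [0.4, 0.5, 0.3]
grip_width: -0.0001
gripper_force: 0.0
```

Request:
play_rows(
  targets="1 -0.04 0 0 0; 1 -0.08 0 0 0; 1 -0.12 0 0 0; 1 -0.16 0 0 0; 1 -0.2 0 0 0; 1 -0.24 0 0 0; 1 -0.27 0 0 0; 1 -0.27 0 0 0",
)

```text
clock: 13.77
tcp_pos: [0.5911, -0.1656, 0.2204]
orientation: [2.059, 2.367, -0.005]
contact_force: [-0.3, -1.0, -1.0]
grip_width: -0.0004
gripper_force: 0.0
```

```bash
python3 -c "
from h import *
state()
im=r.grab_frame('top')
cv2.imwrite('pics/f.png',cv2.resize(im[100:300,150:450,::-1],None,fx=2.6,fy=2.6))
"
```

```text
t 13.77 tcp box [-0.0123 -0.1829  0.2204] F [-0.3 -1.  -1. ] w -0.0004 spin to box 1.5586
```

View pics/f.png

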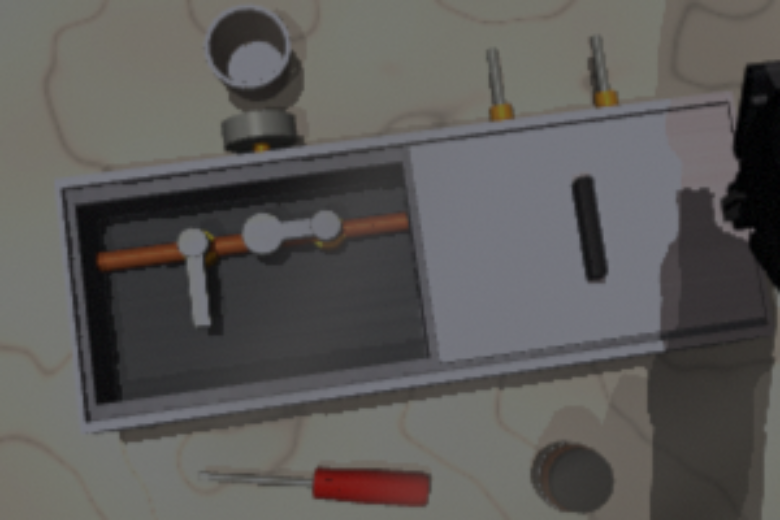

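The disc handle (disc (262,233), pivot (326,224)) lies along the line of the two pivots, so it is shut. The cover is at the far end, and the plain handle and bystanders have not moved.

Request:
play_rows(
  targets="1 0 0 0 0; 1 0 0 0 0; 1 0 0 0 0; 1 0 0 0 0",
)

```text
clock: 14.15
tcp_pos: [0.5917, -0.1537, 0.2204]
orientation: [2.045, 2.385, 0.001]
contact_force: [-0.5, 0.6, -0.1]
grip_width: 0.0001
gripper_force: 0.0
```

```bash
python3 -c "
from h import *
g=box(back('top',150+589/2.6,100+229/2.6,.109));print(g)
print(r.hand_in() if g[1]<-.1 else 'no')"
```

```text
[ 0.00054166 -0.11762583  0.109     ]
the job is handed in; nothing more can be done
None
```

The job is handed in, at about 14 s of the 48 s allowed: the cover is at the far stop, the disc handle is shut against its stop, the plain handle, bottle, screwdriver and cup look unmoved in the last picture, and the arm is clear; no verdict came back.

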